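Close the router-bit case with its sliding lid

ROBOT

A 6-joint arm with a two-finger parallel gripper is mounted at the origin on a cart in front of the work surface, level with it; the furniture and walls round the work are solid. World frame = base frame: x ahead of the robot, y to its left, z up, the work surface at z = 0. Lengths are in m, angles in rad, forces in N, time in s.
With the tool pointing down it reaches from about 0.35 to 0.775 m from the base axis. Payload 5.5 kg.
Tool frame: the origin (TCP) lies on the centre line of the jaws, within the pads' length; the fingertips stand 11 mm ahead of it and the grasp point (between the pads) lies 8 mm behind it (env.tip_reach is the distance from the TCP to the fingertips, in m); z points along the fingers, x is the direction in which the jaws open and shut, and the axes are right-handed (so a half turn about z gives the same grasp; the last joint's range is limited). The gripper opens to 85 mm and grips with 20 to 120 N. Pads are 22 mm wide; open, the fingers measure 114 mm over their backs; the gripper's body (76 mm by 85 mm) begins 54 mm behind the grasp point. The pads swing forward as they close: fully open they stand 13 mm farther back than shut.
Start: joints at [-0.14, 0.313, 0.046, 1.304, 0, 1.431], TCP at [0.575, -0, 0.242] pointing down, gripper open.
Joint ranges: [-2.76, 2.76], [-0.86, 1.69], [-1.03, 1.26], [-2.2, 2.34], [-1.47, 1.5], [-3.14, 3.14]. Speed limits (rad/s): [2.57, 2.57, 3.14, 3.14, 3.14, 3.14].

INTERFACE

Orientations are given as a unit quaternion [w, x, y, z].
In Python, from workcell import env gives the robot as it stands.
- The arm moves only by the tool carry_out, never from a script. Its argument "moves" is one flat list of numbers, 7 for each row, row after row: the gripper command: -1 is shut, 1 is fully open, values between are in proportion, then the shift along the tool's x, y, z in m, then the turn, a rotation vector about the tool's x, y, z in degrees. A call has exactly 5 rows; each row shifts and turns the pose as measured when the row begins, along the tool's axes as they then stand; what a row does not reach is not made up. A row lasts 1/8 s, in which the tool goes at most 62.5 mm and 10.7 degrees, less where a joint would pass 70% of its speed; a pose out of reach is approached as far as the arm can. A call is refused whole if a number of a shift passes 0.0625 or a number of a turn 10.7, either way. A call with a gripper value outside its range is refused whole. The fingers move at their own pace and stop on an object; "squeeze" is the grip in N (left out, the last holds). Time passes only in rows, so rows that do not move let the fingers close, or fill a call up. It gives the time, the measured TCP pose, the force and the opening at its end, in the units of the state.
- env.get_state(): the state, without advancing time (a new reading comes with each control period).
- env.read_camera(name): name is "scene" or "side" or "wrist"; returns the picture (384x512x3 uint8, red, green, blue); there is no depth.
- env.calibration(name): a dict with "camera_matrix" (3x3 intrinsics, pixels), "rvec" (rotation vector, rad) and "tvec" (3), from world to camera coordinates, as OpenCV has them; the wrist camera has in their place "hand_eye" (4x4, takes a point from camera to tool coordinates, whose origin is the TCP and whose axes are the tool frame's). Camera axes: x right, y down, z forward; pixel columns grow to the right and rows downward; lengths in m; the calibration is good to about 2 mm. A picture is of the moment at which its call begins: read the wrist's pose just before it. calibration takes no time and is no camera call.
- env.hand_in(): hands the job in, once; it reports no verdict.
The state is a dict: "clock": time; "joint_pos": joint angles; "qvel": joint speeds; "tau": joint torques, N m; "tcp_pos": TCP position; "orientation": TCP orientation; "wrist_force": force on the tool from outside, world axes, zero at the start; "ft_torque": the same for the moment, N m; "finger_gap": finger opening in m.
Only numpy, scipy, OpenCV 4.12 (cv2) and the standard library are available. Lean on these libraries where they do the work, as an engineer would, in place of code of your own. Each camera call takes 0.05 s, during which the arm holds its last target. There are 200 camera calls.

TASK

Close the wooden router-bit case with its thin sliding lid. The lid lies too flat to be picked up where it is, so slide it along the table until its pull tongue overhangs the table's left end, grip it there and lift it, then slide it narrow end first into the case's tapered grooves and push firmly until it wedges tight. Do not let the lid drop, leave the other things on the sliding table where they are, and let go of the lid.

Things in the scene. Friction and masses are not known exactly. Their poses are not given: they have to be found in the camera images.
- lid: The lid: flat plywood plate 3 mm thick, 140 mm long along its y, about 0.08 kg. From y = -70 mm (narrow end, 54 mm wide) to y = +25 mm it widens evenly to 70 mm; then a parallel pull tongue, 46 mm wide with three dark lines, runs to y = +70 mm. Origin: mid-length, underside; z up. Starts flat on the sliding table, tongue toward the left end.
- lid_tail (a point): Middle of the end edge of the lid's tongue (y = +70 mm on the lid), on the underside. The lid balances at y = -3 mm, 73 mm from here, and tips over the edge if pushed farther. Pressed from above near its middle with 5 to 10 N by a shut gripper, it can be dragged along the table, though it may slip or turn a little.
- bit_case: The open wooden case, screwed to the table: 92 mm wide (its x), 120 mm long (its y), 49 mm high, a router bit and a nut inside. Origin: centre of its underside, z up. The lid enters at the +y end over the low front wall and slides toward -y on two ledges 40 mm high, which begin 22 mm either side of the middle. A push of 10 to 15 N wedges it tight; it then stays.
- case_mouth (a point): Middle of the case's mouth: top of the front wall, at y = +60 mm, z = 40 mm of the case. Grooves 5 mm high (40 to 45 mm) take the lid's side edges; their flanks are 70 mm apart here and close in at the lid's own taper. Lips (45 to 49 mm) cover the grooves by 6 mm but start only 15 mm inside; before that the ledges are open above.
- case_home (a point): Where the lid's origin lies when it wedges: y = +35 mm, z = 40 mm of the case. The tongue then stands 45 mm out of the mouth.
- table_end (a point): A point on the sliding table's left end edge, level with its top (z = 0). The edge runs along world x; beyond it (greater y) there is free space down to the floor.
- setup_bar: Brass bar 18x76x18 mm lying along the table's back edge; bystander. Origin: centre of the underside.
- arbor_nut: Steel hexagon nut 33x29x14 mm lying between case and lid; bystander. Origin: centre of the underside.
- tape_measure: Tape measure 37x89x66 mm standing to the right of the case; bystander. Origin: centre of the underside.
- screw_pot: Round tin of screws, 68 mm across, 52 mm high, to the right of the case; bystander. Origin: centre of the underside.

How it is judged:
On the way, in this order (a step that is already met when the one before it is completed fails the run):
1. the lid lies flat on the table with its tongue overhanging the left end by at least 30 mm (y of lid_tail in the frame of table_end above 0.03 m and height (world z) of lid between -0.004 and 0.006 m and angle between lid's own z axis and vertical below 0.06 rad), for 0.2 s.
2. the lid is held by the fingers, lifted 30 mm clear of the table (height (world z) of each of lid, lid_tail above 0.03 m and contact force between the fingers and lid above 1 N), for 0.2 s.
3. the lid is home in the grooves and pressed tight there (at least 5 N against the case) (y of lid in the frame of bit_case between 0.02 and 0.039 m and x of lid in the frame of bit_case between -0.003 and 0.003 m and z of lid in the frame of bit_case between 0.036 and 0.044 m and angle between the y axis of lid and the y axis of bit_case, either way round below 0.05 rad and contact force between lid and bit_case above 5 N), for 0.1 s.
At the end, for the whole second after the job is handed in: The lid is in the case's grooves, its origin no more than 4 mm short of the wedging point (20 to 39 mm from the case's centre toward the mouth), within 3 mm of the middle, 36 to 44 mm above the case's underside and within 0.05 rad of its direction, at rest and released (y of lid in the frame of bit_case between 0.02 and 0.039 m and x of lid in the frame of bit_case between -0.003 and 0.003 m and z of lid in the frame of bit_case between 0.036 and 0.044 m and angle between the y axis of lid and the y axis of bit_case, either way round below 0.05 rad and linear speed of lid below 0.01 m/s and contact force between the fingers and lid below 0.1 N); the robot touches nothing.
It fails at once if the lid falls off the table's end (height (world z) of lid below -0.03 m).
It fails at once if another thing on the sliding table is moved more than 30 mm (distance of any of setup_bar, arbor_nut, tape_measure, screw_pot from where it was at the start of the episode above 0.03 m).
It also fails if it takes over 58 s, if anything falls off the work surface, if the arm or the gripper's body presses on something with over 40 N, if the wrist force passes 120 N, or if a joint passes its speed limit or range.

## Working session

There is one attempt and no reset: what is moved stays moved. The work goes in short steps, Python scripts to look and compute and a tool call to move; the robot and the scene stay as the last step left them, time stands still between calls to the robot, and variables do not carry over. Pictures are saved under pics/ and viewed, about 8 in all and at most 12, crops included, and the job is handed in when it is done.

Besides the shell and the picture viewer there is one more tool, called after "Call:" by a JSON object that holds its "op" and its "data", one argument or row to a line. carry_out: Moves the arm, as the interface text tells. Its arguments: {"type":"object","properties":{"moves":{"type":"array"},"squeeze":{"type":"number"}},"required":["moves"]}

```bash
mkdir -p pics; ls
python3 - <<'E'
from workcell import env
import cv2,numpy as np
print(env.get_state())
for n in ("scene","side","wrist"):
    im=env.read_camera(n); cv2.imwrite(f"pics/{n}0.png",im[:,:,::-1]); print(n,env.calibration(n))
E
```

```text
pics
{'clock': 0.0, 'joint_pos': array([-1.39614775e-01,  3.14030320e-01,  4.49939044e-02,  1.30359101e+00,
        3.24845899e-05,  1.43118317e+00]), 'qvel': array([-1.76239649e-04, -7.94615035e-04, -5.30660538e-04,  3.45636544e-04,
       -1.19794004e-03, -4.10053000e-05]), 'tau': array([-2.90074182e-03, -4.80629075e+01,  2.98531097e+01,  1.95313990e-02,
       -3.83516899e-04, -4.27451073e-05]), 'tcp_pos': array([5.74521393e-01, 5.86210953e-05, 2.41397927e-01]), 'orientation': array([-1.43493104e-04,  9.99999581e-01, -8.25146863e-07, -9.04382247e-04]), 'wrist_force': array([ 0.52335558, -0.33773686,  0.4309165 ]), 'ft_torque': array([ 0.00056565,  0.05806732, -0.0062356 ]), 'finger_gap': 0.08552797206064329}
scene {'camera_matrix': array([[498.59670562,   0.        , 263.23666363],
       [  0.        , 498.59670562, 195.81344565],
       [  0.        ,   0.        ,   1.        ]]), 'rvec': array([ 0.92921551, -2.47174484,  1.08846905]), 'tvec': array([0.32446118, 0.27680282, 1.36933216])}
side {'camera_matrix': array([[376.78223043,   0.        , 254.50547836],
       [  0.        , 376.78223043, 195.96679476],
       [  0.        ,   0.        ,   1.        ]]), 'rvec': array([ 0.07290857, -2.67435038,  1.61692795]), 'tvec': array([0.46415739, 0.07793012, 0.99764477])}
wrist {'camera_matrix': array([[278.52626309,   0.        , 256.93418881],
       [  0.        , 278.52626309, 192.86905858],
       [  0.        ,   0.        ,   1.        ]]), 'hand_eye': array([[ 9.99998543e-01, -1.68782938e-03, -2.53570792e-04,
        -1.04275222e-03],
       [ 1.68963923e-03,  9.57977940e-01,  2.86836909e-01,
        -7.35407821e-02],
       [-2.41216536e-04, -2.86836919e-01,  9.57979396e-01,
        -1.30261138e-01],
       [ 0.00000000e+00,  0.00000000e+00,  0.00000000e+00,
         1.00000000e+00]])}
```

View pics/scene0.png

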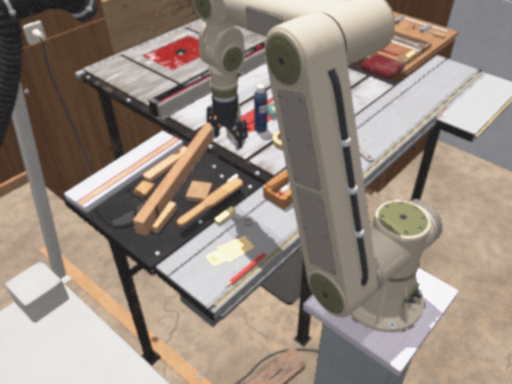

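View pics/side0.png

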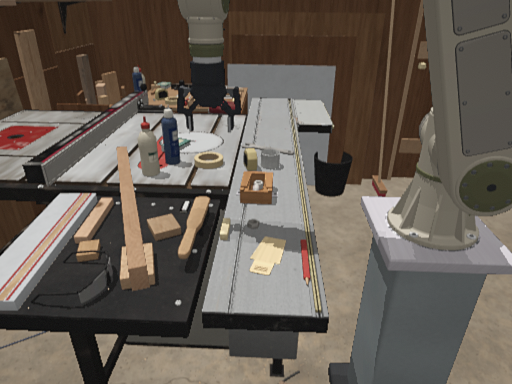

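View pics/wrist0.png

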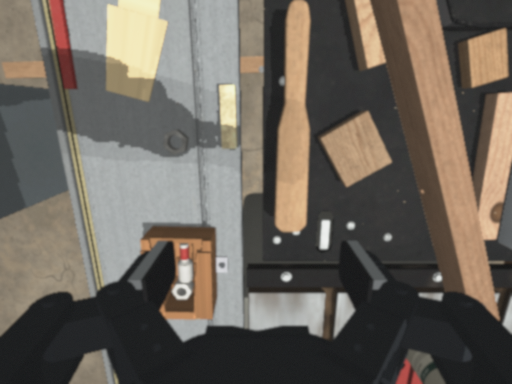

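```bash
cat > h.py <<'E'
from workcell import env
import cv2,numpy as np
from scipy.spatial.transform import Rotation as R
def tcp():
    s=env.get_state(); q=s['orientation']; T=np.eye(4)
    T[:3,:3]=R.from_quat([q[1],q[2],q[3],q[0]]).as_matrix(); T[:3,3]=s['tcp_pos']; return T
def cam(n,T=None):
    c=env.calibration(n); K=c['camera_matrix']
    if n=='wrist': M=(tcp() if T is None else T)@c['hand_eye']
    else:
        M=np.eye(4); M[:3,:3]=cv2.Rodrigues(c['rvec'])[0]; M[:3,3]=c['tvec']; M=np.linalg.inv(M)
    return K,M
def px2w(n,uv,z=0.,T=None):
    K,M=cam(n,T); uv=np.atleast_2d(uv).astype(float)
    d=np.c_[uv,np.ones(len(uv))]@np.linalg.inv(K).T@M[:3,:3].T
    return M[:3,3]+d*((z-M[2,3])/d[:,2])[:,None]
def w2px(n,P,T=None):
    K,M=cam(n,T); P=np.atleast_2d(P); c=(P-M[:3,3])@M[:3,:3]@K.T; return c[:,:2]/c[:,2:]
def snap(n,f):
    T=tcp(); im=env.read_camera(n)[:,:,::-1].copy(); cv2.imwrite(f'pics/{f}.png',im); np.save(f'pics/{f}.npy',T); return T,im
E
python3 - <<'E'
from h import *
np.set_printoptions(precision=3,suppress=True)
print("side lid corners, table end",px2w('side',[[262,238],[285,238],[251,272],[278,274],[211,312],[327,318]]))
print("case top corners",px2w('side',[[240,185],[273,185]],.049))
print("wrist lid, bar,nut",px2w('wrist',[[110,88],[152,100],[105,10],[165,12],[228,115],[177,142]]))
print("wrist case top", px2w('wrist',[[148,227],[215,227],[213,318],[165,318]],.049))
print("wrist table right edge, left",px2w('wrist',[[240,100],[40,20],[100,300]]))
E
```

```text
side lid corners, table end [[0.442 0.088 0.   ]
 [0.385 0.084 0.   ]
 [0.462 0.22  0.   ]
 [0.403 0.224 0.   ]
 [0.531 0.343 0.   ]
 [0.313 0.345 0.   ]]
case top corners [[ 0.512 -0.108  0.049]
 [ 0.417 -0.114  0.049]]
wrist lid, bar,nut [[0.389 0.1   0.   ]
 [0.44  0.085 0.   ]
 [0.396 0.185 0.   ]
 [0.466 0.183 0.   ]
 [0.536 0.067 0.   ]
 [0.468 0.033 0.   ]]
wrist case top [[ 0.436 -0.068  0.049]
 [ 0.521 -0.068  0.049]
 [ 0.512 -0.206  0.049]
 [ 0.444 -0.206  0.049]]
wrist table right edge, left [[ 0.552  0.085  0.   ]
 [ 0.318  0.175  0.   ]
 [ 0.326 -0.214  0.   ]]
```

Call:
{"op": "carry_out", "data": {
  "moves": [-1,-0.029,-0.028,0.01,0,0,0,-1,-0.029,-0.028,0.01,0,0,0,-1,-0.029,-0.028,0.01,0,0,0,-1,-0.029,-0.028,0.01,0,0,0,-1,-0.029,-0.028,0.01,0,0,0],
  "squeeze": 40
}}

```text
clock: 0.78
tcp_pos: [0.4274, 0.1418, 0.1888]
orientation: [-0.0, 1.0, -0.003, -0.001]
wrist_force: [-1.0, 0.5, 0.4]
finger_gap: -0.0
```

Run:
```python
from h import *
T,im=snap('wrist','w1'); print(T, env.get_state()['clock'])
cv2.imwrite('pics/w1b.png',cv2.resize(im,(768,576),interpolation=cv2.INTER_CUBIC))
```

```text
[[ 9.99985733e-01 -5.09577985e-03 -1.60231251e-03  4.27411063e-01]
 [-5.09529703e-03 -9.99986972e-01  3.05263091e-04  1.41832127e-01]
 [-1.60384719e-03 -2.97094477e-04 -9.99998670e-01  1.88823151e-01]
 [ 0.00000000e+00  0.00000000e+00  0.00000000e+00  1.00000000e+00]] 0.825
```

View pics/w1b.png

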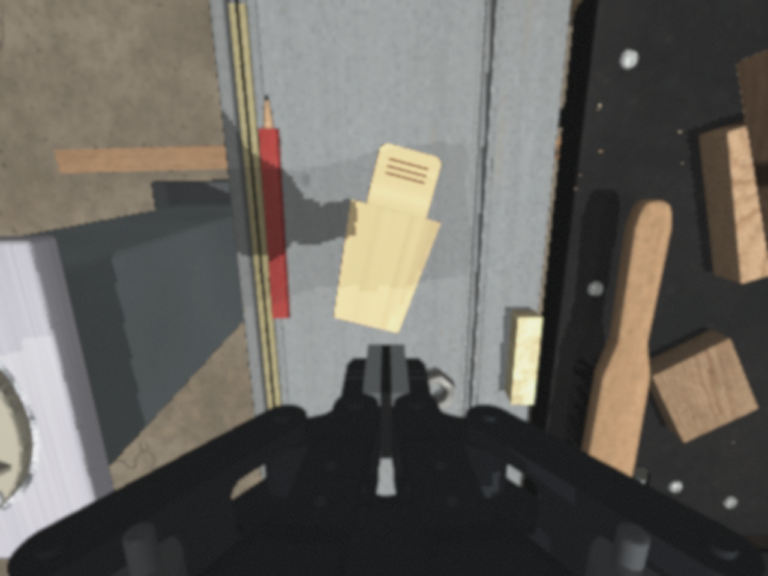

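```bash
cat >> h.py <<'E'
from scipy.optimize import minimize
LID=np.array([[-.027,-.07],[.027,-.07],[.035,.025],[.023,.025],[.023,.07],[-.023,.07],[-.023,.025],[-.035,.025]])
def lidpts(p,z): 
    c,s=np.cos(p[2]),np.sin(p[2]); return np.c_[LID@np.array([[c,s],[-s,c]])+p[:2],np.full(8,z)]
def fitlid(im,n,T,p0,z=.003):
    hsv=cv2.cvtColor(im,cv2.COLOR_BGR2HSV); m=cv2.inRange(hsv,(14,55,70),(35,255,255))
    k=8; roi=np.zeros_like(m); q=lidpts(p0,z); q[:,:2]=p0[:2]+(q[:,:2]-p0[:2])*1.35
    cv2.fillConvexPoly(roi,cv2.convexHull(w2px(n,q,T).astype(np.int32)),255); m&=roi
    mf=cv2.GaussianBlur(m,(0,0),1).astype(float)/255
    def cost(p):
        a=np.zeros_like(m); cv2.fillPoly(a,[np.round(w2px(n,lidpts(p,z),T)*256).astype(np.int32)],255,cv2.LINE_AA,8)
        return np.abs(cv2.GaussianBlur(a,(0,0),1)/255.-mf).sum()
    sx=np.array([[0,0,0],[.015,0,0],[0,.015,0],[0,0,.1]])
    r=minimize(cost,p0,method='Nelder-Mead',options=dict(initial_simplex=np.array(p0)+sx,xatol=1e-5,fatol=.01))
    r=minimize(cost,r.x,method='Nelder-Mead',options=dict(initial_simplex=r.x+sx/4,xatol=1e-5,fatol=.01))
    return r.x,r.fun,mf.sum()
E
python3 - <<'E'
from h import *
np.set_printoptions(precision=4,suppress=True)
T=np.load('pics/w1.npy'); im=cv2.imread('pics/w1.png')
print(fitlid(im,'wrist',T,[.43,.155,-.15]))
s=cv2.imread('pics/side0.png'); print(fitlid(s,'side',None,[.43,.155,-.15]))
print(px2w('wrist',np.array([[440,385],[525,315],[540,405]])/1.5,.0,T))
print('end',px2w('side',[[211,312],[260,314],[327,318]]))
E
```

```text
(array([ 0.4269,  0.1577, -0.2729]), np.float64(325.0588235294117), np.float64(5889.007843137255))
(array([ 0.4281,  0.1559, -0.2562]), np.float64(69.19607843137256), np.float64(908.9803921568628))
[[0.472  0.0341 0.    ]
 [0.539  0.0974 0.    ]
 [0.5595 0.0141 0.    ]]
end [[0.5308 0.3427 0.    ]
 [0.4379 0.3424 0.    ]
 [0.3125 0.3451 0.    ]]
```

Call:
{"op": "carry_out", "data": {
  "moves": [-1,-0.002,-0.008,0.045,0,0,0,-1,0,0,0.045,0,0,0,-1,0,0,0.045,0,0,0,-1,0,0,0.02,0,0,0,-1,0,0,0.005,0,0,0]
}}

```text
clock: 1.45
tcp_pos: [0.4187, 0.1538, 0.0238]
orientation: [-0.001, 1.0, 0.001, -0.003]
wrist_force: [0.1, -0.1, 0.5]
finger_gap: 0.0001
```

Call:
{"op": "carry_out", "data": {
  "moves": [-1,0.006,0.004,0.003,0,0,0,-1,0,0,0.003,0,0,0,-1,0,0,0.002,0,0,0,-1,0,0,0.002,0,0,0,-1,0,0,0.002,0,0,0]
}}

```text
clock: 2.08
tcp_pos: [0.4279, 0.1497, 0.014]
orientation: [-0.001, 1.0, 0.001, -0.0]
wrist_force: [-6.0, -0.9, 21.5]
finger_gap: 0.0001
```

Call:
{"op": "carry_out", "data": {
  "moves": [-1,0,0,0.0005,0,0,0,-1,0,0,0.0005,0,0,0,-1,0,0,0.0005,0,0,0,-1,0,0,0.0005,0,0,0,-1,0,0,0.0005,0,0,0]
}}

```text
clock: 2.7
tcp_pos: [0.4278, 0.1497, 0.014]
orientation: [-0.001, 1.0, 0.001, 0.001]
wrist_force: [-1.9, -0.7, 6.7]
finger_gap: 0.0001
```

Call:
{"op": "carry_out", "data": {
  "moves": [-1,0,-0.008,0.0007,0,0,0,-1,0,-0.008,0.0007,0,0,0,-1,0,-0.008,0.0007,0,0,0,-1,0,-0.008,0.0007,0,0,0,-1,0,-0.008,0.0007,0,0,0]
}}

```text
clock: 3.32
tcp_pos: [0.4314, 0.1856, 0.0141]
orientation: [0.005, 1.0, -0.001, 0.005]
wrist_force: [-0.5, -5.2, 8.0]
finger_gap: -0.0001
```

Run:
```python
from h import *
T,im=snap('side','s1'); print(fitlid(im,'side',None,[.43,.19,-.26]), env.get_state()['wrist_force'])
```

```text
(array([ 0.4306478 ,  0.19444456, -0.28022235]), np.float64(253.55686274509807), np.float64(820.9843137254901)) [-0.84971677 -3.53548286  6.03425379]
```

Call:
{"op": "carry_out", "data": {
  "moves": [-1,-0.001,-0.012,0.0007,0,0,0,-1,-0.001,-0.012,0.0007,0,0,0,-1,-0.001,-0.012,0.0007,0,0,0,-1,-0.001,-0.012,0.0007,0,0,0,-1,-0.001,-0.012,0.0007,0,0,0]
}}

```text
clock: 4.0
tcp_pos: [0.4318, 0.2426, 0.0141]
orientation: [0.011, 1.0, -0.003, 0.011]
wrist_force: [0.5, -5.6, 8.4]
finger_gap: 0.0003
```

Call:
{"op": "carry_out", "data": {
  "moves": [-1,-0.001,-0.012,0.0007,0.4,-0.4,0,-1,-0.001,-0.012,0.0007,0.4,-0.4,0,-1,-0.001,-0.012,0.0007,0.4,-0.4,0,-1,-0.001,-0.012,0.0007,0.4,-0.4,0,-1,-0.001,-0.012,0.0007,0.4,-0.4,0]
}}

```text
clock: 4.62
tcp_pos: [0.4313, 0.2998, 0.014]
orientation: [-0.001, 1.0, -0.005, -0.001]
wrist_force: [-0.2, -4.6, 7.0]
finger_gap: -0.0001
```

Run:
```python
from h import *
T,im=snap('side','s2'); print(fitlid(im,'side',None,[.43,.31,-.28]), env.get_state()['wrist_force'])
c=im[230:384,150:380]; cv2.imwrite('pics/s2c.png',cv2.resize(c,None,fx=3.2,fy=3.2,interpolation=cv2.INTER_CUBIC))
```

```text
(array([ 0.43144123,  0.30932823, -0.29966709]), np.float64(389.1294117647059), np.float64(1195.9725490196079)) [4.07635962e-03 2.56107005e-01 4.81782743e+00]
```

View pics/s2c.png

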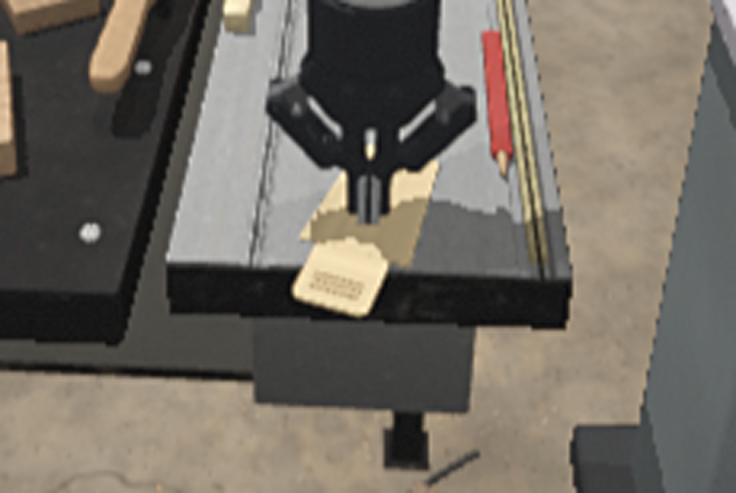

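Run:
```python
from h import *
np.set_printoptions(precision=4,suppress=True)
f=lambda a:np.array(a)/3.2+[150,230]
print(px2w('side',f([[170,264],[280,267],[450,272],[568,277]])))
print('tail',px2w('side',f([[293,298],[360,318],[388,260]]),.003))
```

```text
[[0.5455 0.3449 0.    ]
 [0.4804 0.3434 0.    ]
 [0.3802 0.3415 0.    ]
 [0.3111 0.3414 0.    ]]
tail [[0.4706 0.3697 0.003 ]
 [0.4321 0.3822 0.003 ]
 [0.4168 0.3371 0.003 ]]
```

Call:
{"op": "carry_out", "data": {
  "moves": [-1,0,-0.005,0.0007,0,0,0,-1,0,-0.005,0.0007,0,0,0,-1,0,-0.004,0.0007,0,0,0,-1,0,0,0.0005,0,0,0,-1,0,0,0.0003,0,0,0]
}}

```text
clock: 5.3
tcp_pos: [0.4327, 0.3121, 0.0141]
orientation: [0.002, 1.0, -0.006, 0.001]
wrist_force: [-1.2, -0.5, 3.9]
finger_gap: 0.0001
```

Call:
{"op": "carry_out", "data": {
  "moves": [-1,0,0,-0.01,0,0,0,-1,0,0,-0.04,0,0,0,-1,0,0,-0.05,0,0,0,-1,0,0,-0.05,0,0,0,-1,0,0,-0.02,0,0,0]
}}

```text
clock: 5.92
tcp_pos: [0.4306, 0.3117, 0.1878]
orientation: [0.003, 1.0, -0.005, -0.002]
wrist_force: [0.6, -1.0, -0.5]
finger_gap: 0.0001
```

Run:
```python
from h import *
np.set_printoptions(precision=4,suppress=True)
T,im=snap('wrist','w3'); print(T[:3,3]);print(fitlid(im,'wrist',T,[.43,.315,-.28]))
T2,im2=snap('side','s3'); p,c,a=fitlid(im2,'side',None,[.43,.315,-.28]); print(p,c,a)
o=np.vstack([cv2.resize(im,None,fx=1,fy=1)[:260],cv2.resize(im2[225:355,150:380],(512,289),interpolation=cv2.INTER_CUBIC)])
cv2.imwrite('pics/c3.png',o)
```

```text
[0.4306 0.3117 0.1878]
(array([ 0.4321,  0.3193, -0.3002]), np.float64(602.1960784313726), np.float64(6287.023529411765))
[ 0.4325  0.3199 -0.3027] 61.47450980392157 1578.9725490196079
```

View pics/c3.png

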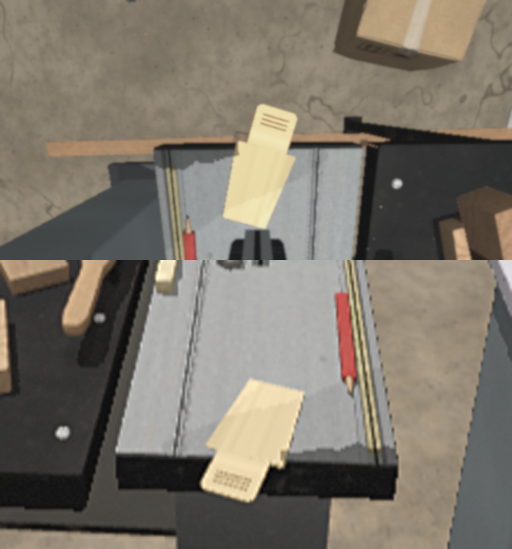

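Call:
{"op": "carry_out", "data": {
  "moves": [0.36,0.003,-0.0125,0.02,0,0,3.3,0.36,0.0025,-0.0127,0.02,0,0,3.3,0.36,0.002,-0.0129,0.02,0,0,3.3,0.36,0.0013,-0.013,0.02,0,0,3.3,0.36,0.0006,-0.013,0.02,0,0,3.3]
}}

```text
clock: 6.65
tcp_pos: [0.4468, 0.3734, 0.0798]
orientation: [0.005, 0.988, -0.154, -0.002]
wrist_force: [1.3, 0.0, -0.1]
finger_gap: 0.0579
```

```bash
cat >> h.py <<'E'
def delta(target_xyz,yaw,T=None):
    "shift in tool axes and turn (deg) from now to a tool-down pose with given world yaw of tool x"
    T=tcp() if T is None else T; G=R.from_euler('z',yaw).as_matrix()@np.diag([1,-1,-1.])
    return T[:3,:3].T@(np.array(target_xyz)-T[:3,3]), np.degrees(R.from_matrix(T[:3,:3].T@G).as_rotvec())
E
python3 - <<'E'
from h import *
np.set_printoptions(precision=4,suppress=True)
s=env.get_state(); print(s['tcp_pos'],s['finger_gap'],s['joint_pos']); print(delta([.4491,.374,-.008],-.301))
E
```

```text
[0.4468 0.3734 0.0798] 0.057946058032853964 [ 0.5602  0.4307 -0.1952  0.9543 -0.0038  2.4407]
(array([ 0.0023, -0.0022,  0.0878]), array([ 0.5537,  0.1827, -0.4978]))
```

Call:
{"op": "carry_out", "data": {
  "moves": [0.36,0.002,-0.002,0.02,0.5,0.2,-0.5,0.36,0,0,0.02,0,0,0,0.36,0,0,0.015,0,0,0,0.36,0,0,0.006,0,0,0,0.36,0,0,0,0,0,0]
}}

```text
clock: 7.28
tcp_pos: [0.4443, 0.3722, 0.009]
orientation: [0.004, 0.989, -0.15, -0.004]
wrist_force: [-1.0, 0.2, -0.2]
finger_gap: 0.0578
```

Run:
```python
from h import *
np.set_printoptions(precision=4,suppress=True)
print(delta([.4491,.374,-.008],-.301))
T,im=snap('wrist','w4'); cv2.imwrite('pics/w4b.png',cv2.resize(im[100:300,120:400],None,fx=2.5,fy=2.5))
```

```text
(array([ 0.0042, -0.0033,  0.0169]), array([0.5597, 0.4325, 0.0465]))
```

View pics/w4b.png

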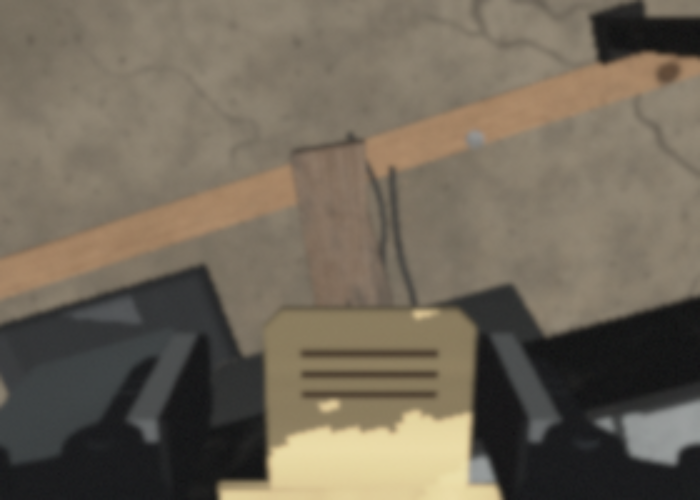

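Call:
{"op": "carry_out", "data": {
  "moves": [0.36,0.005,-0.003,0,0.5,0.4,0,0.36,0.001,-0.001,0.006,0,0,0,0.36,0,0,0.006,0,0,0,0.36,0,0,0.005,0,0,0,0.36,0,0,0,0,0,0]
}}

```text
clock: 7.95
tcp_pos: [0.4535, 0.3753, -0.0068]
orientation: [-0.001, 0.989, -0.15, 0.002]
wrist_force: [0.3, -0.0, 1.1]
finger_gap: 0.0583
```

Run:
```python
from h import *
np.set_printoptions(precision=4,suppress=True)
print(delta([.4491,.374,-.008],-.301))
```

```text
(array([-0.0038,  0.0026,  0.0012]), array([-0.1751, -0.1763,  0.037 ]))
```

Call:
{"op": "carry_out", "data": {
  "moves": [0.36,-0.003,0.002,0.001,0,0,0,0.36,0,0,0,0,0,0,-1,0,0,0,0,0,0,-1,0,0,0,0,0,0,-1,0,0,0,0,0,0],
  "squeeze": 70
}}

```text
clock: 8.57
tcp_pos: [0.4498, 0.3743, -0.0073]
orientation: [-0.001, 0.989, -0.15, 0.002]
wrist_force: [-0.2, -0.4, 0.5]
finger_gap: 0.0439
```

Call:
{"op": "carry_out", "data": {
  "moves": [-1,0,0,0,0,0,0,-1,0,0,0,0,0,0,-1,0,0,-0.004,0,0,0,-1,0,0,-0.004,0,0,0,-1,0,0,-0.004,0,0,0]
}}

```text
clock: 9.2
tcp_pos: [0.4495, 0.3742, 0.0049]
orientation: [-0.001, 0.989, -0.15, 0.002]
wrist_force: [0.1, -0.5, -0.6]
finger_gap: 0.0436
```

Run:
```python
from h import *
np.set_printoptions(precision=4,suppress=True)
T,im=snap('wrist','w5'); T2,i2=snap('side','s5')
cv2.imwrite('pics/c5.png',np.vstack([cv2.resize(im[180:300,120:400],(700,300)),cv2.resize(i2[225:355,150:380],(531,300),interpolation=cv2.INTER_CUBIC)[:,:531].copy() if 0 else cv2.resize(i2[250:350,150:383],(700,300),interpolation=cv2.INTER_CUBIC)]))
```

```text
(no output)
```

View pics/c5.png

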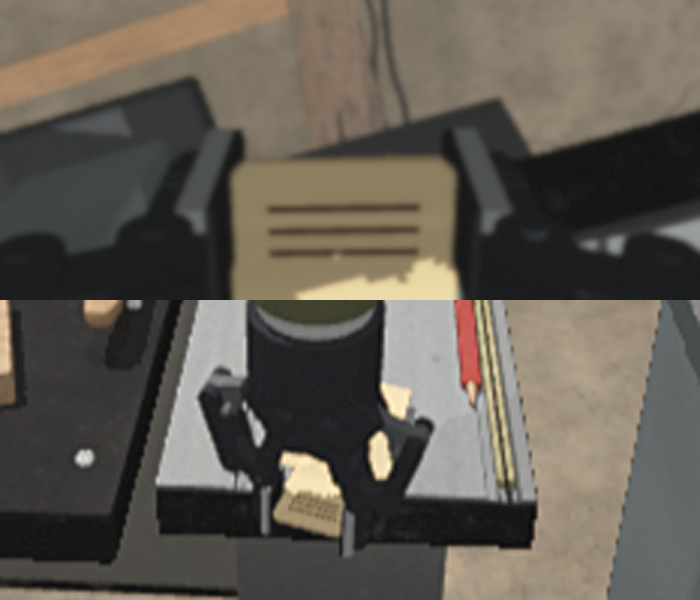

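Call:
{"op": "carry_out", "data": {
  "moves": [-1,0,0,-0.01,0,0,0,-1,0,0,-0.015,0,0,0,-1,0,0,-0.015,0,0,0,-1,0,0,-0.015,0,0,0,-1,0,0,-0.015,0,0,0]
}}

```text
clock: 9.93
tcp_pos: [0.4494, 0.3741, 0.08]
orientation: [-0.001, 0.989, -0.15, 0.002]
wrist_force: [0.6, -0.1, -1.3]
finger_gap: 0.0436
```

Run:
```python
from h import *
np.set_printoptions(precision=4,suppress=True)
T=np.load('pics/w1.npy'); im=cv2.imread('pics/w1.png')
T0=R.from_euler('z',-.0009)
im0=cv2.imread('pics/wrist0.png'); c=im0[200:350,110:250]
cv2.imwrite('pics/case0.png',cv2.resize(c,None,fx=4,fy=4,interpolation=cv2.INTER_CUBIC))
s=env.get_state(); print(s['finger_gap'],s['wrist_force'],s['ft_torque'])
T2,i2=snap('side','s6'); print(fitlid(i2,'side',None,[.432,.32,-.3],z=.085))
```

```text
0.04355229528380948 [ 0.5574 -0.1367 -1.264 ] [ 0.0194 -0.0503 -0.0065]
(array([ 0.4323,  0.3116, -0.2751]), np.float64(873.2627450980391), np.float64(707.9843137254902))
```

View pics/case0.png

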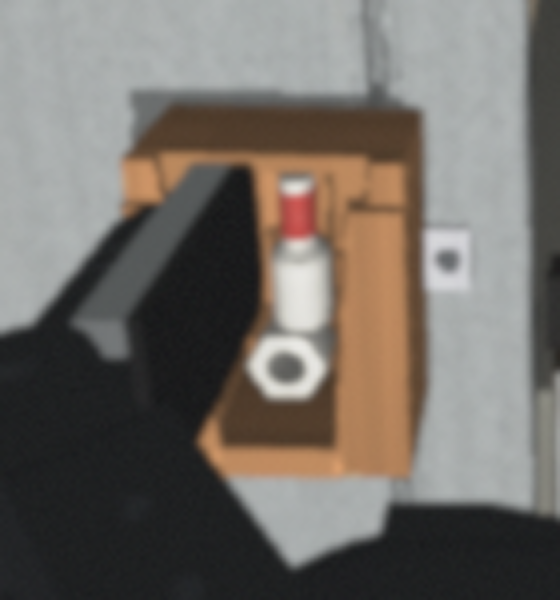

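Run:
```python
from h import *
np.set_printoptions(precision=4,suppress=True)
T0=np.eye(4); T0[:3,:3]=R.from_quat([.99999958,-8e-7,-9.04e-4,-1.43e-4]).as_matrix(); T0[:3,3]=[.57452,.00006,.2414]
f=lambda a:np.array(a)/4+[110,200]
print('right top edge z49',px2w('wrist',f([[405,210],[408,473],[347,206],[340,470]]),.049,T0))
print('mouth front edge z40',px2w('wrist',f([[122,157],[160,153],[365,158],[408,163]]),.040,T0))
print('base front z0',px2w('wrist',f([[165,104],[421,108]]),.0,T0))
print('back left z49',px2w('wrist',f([[215,475]]),.049,T0))
i=cv2.imread('pics/s6.png')[165:210,225:290]
cv2.imwrite('pics/case6.png',cv2.resize(i,None,fx=10,fy=10,interpolation=cv2.INTER_CUBIC))
```

```text
right top edge z49 [[ 0.5137 -0.1036  0.049 ]
 [ 0.5098 -0.2061  0.049 ]
 [ 0.4951 -0.1022  0.049 ]
 [ 0.4861 -0.2049  0.049 ]]
mouth front edge z40 [[ 0.4204 -0.0892  0.04  ]
 [ 0.433  -0.0877  0.04  ]
 [ 0.4999 -0.0896  0.04  ]
 [ 0.5139 -0.0914  0.04  ]]
base front z0 [[ 0.42   -0.0877  0.    ]
 [ 0.5124 -0.0894  0.    ]]
back left z49 [[ 0.4422 -0.207   0.049 ]]
```

View pics/case6.png

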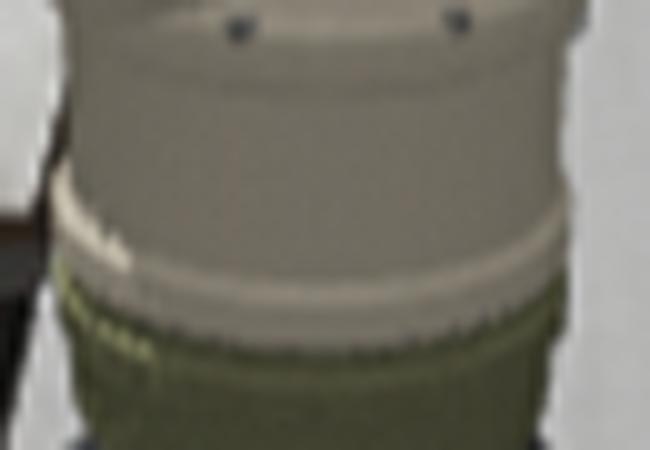

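Run:
```python
from h import *
np.set_printoptions(precision=4,suppress=True)
im=cv2.imread('pics/side0.png'); hsv=cv2.cvtColor(im,cv2.COLOR_BGR2HSV)
m=cv2.inRange(hsv,(3,70,30),(22,255,255)); roi=np.zeros_like(m); roi[163:212,232:282]=255; m&=roi
n,l,st,_=cv2.connectedComponentsWithStats(m); k=1+st[1:,4].argmax(); m=(l==k).astype(np.uint8)*255; print(st[k])
h=np.zeros_like(m); cv2.fillConvexPoly(h,cv2.convexHull(cv2.findNonZero(m)),255)
hf=cv2.GaussianBlur(h,(0,0),1)/255.
B=np.array([[x,y,z] for x in(-.046,.046) for y in(-.06,.06) for z in(0,.049)])
B[[3,7],2]=.045  # front corners lower (lips start 15 mm in)
B=np.vstack([B,[[-.046,.045,.049],[.046,.045,.049]]])
def cost(p):
    P=B@R.from_euler('z',p[2]).as_matrix().T+[p[0],p[1],0]
    a=np.zeros_like(m); cv2.fillConvexPoly(a,np.round(cv2.convexHull(w2px('side',P).astype(np.float32))*256).astype(np.int32),255,cv2.LINE_AA,8)
    return np.abs(cv2.GaussianBlur(a,(0,0),1)/255.-hf).sum()
p0=np.array([.465,-.149,-.03])
for _ in range(3):
    r=minimize(cost,p0,method='Nelder-Mead',options=dict(initial_simplex=p0+np.array([[0,0,0],[.006,0,0],[0,.006,0],[0,0,.05]]),xatol=1e-5)); p0=r.x
print(r.x,r.fun,hf.sum())
# compare lid as seen in hand
print(env.get_state()['tcp_pos'])
```

```text
[240 163  33  41 979]
[ 0.4664 -0.1554  0.013 ] 159.87058823529412 1197.9803921568628
[0.4506 0.3749 0.0823]
```

Call:
{"op": "carry_out", "data": {
  "moves": [-1,0.01,0.028,0,0,0,-3.2,-1,0.009,0.029,0,0,0,-3.2,-1,0.007,0.029,0,0,0,-3.2,-1,0.005,0.03,0,0,0,-3.2,-1,0.003,0.03,0,0,0,-3.1]
}}

```text
clock: 10.6
tcp_pos: [0.4589, 0.2233, 0.0844]
orientation: [-0.003, 1.0, -0.005, 0.006]
wrist_force: [-0.3, -0.1, 0.0]
finger_gap: 0.0432
```

Run:
```python
from h import *
np.set_printoptions(precision=4,suppress=True)
print(tcp()[:3,3],delta([.471,.07,.075],-.025),env.get_state()['finger_gap'])
```

```text
[0.4589 0.2233 0.0844] (array([0.0134, 0.1533, 0.0085]), array([-0.4008, -0.6853,  0.905 ])) 0.043237946573442675
```

Call:
{"op": "carry_out", "data": {
  "moves": [-1,0.003,0.03,0,-0.4,-0.6,0.5,-1,0.003,0.03,0,0,0,0.4,-1,0.003,0.03,0.003,0,0,0,-1,0.002,0.03,0.003,0,0,0,-1,0.002,0.025,0.002,0,0,0]
}}

```text
clock: 11.22
tcp_pos: [0.4697, 0.0732, 0.0781]
orientation: [-0.0, 1.0, -0.012, 0.002]
wrist_force: [-0.3, -0.2, -0.5]
finger_gap: 0.0441
```

Run:
```python
from h import *
np.set_printoptions(precision=4,suppress=True)
print(tcp()[:3,3],delta([.471,.07,.075],-.025),env.get_state()['finger_gap'])
T,im=snap('wrist','w7'); T2,i2=snap('side','s7'); 
print(fitlid(i2,'side',None,[.469,.015,-.025],z=.085))
a=cv2.resize(im[0:384,80:420],(531,600),interpolation=cv2.INTER_CUBIC); b=cv2.resize(i2[145:265,225:290],None,fx=4,fy=4,interpolation=cv2.INTER_CUBIC)
o=np.zeros((600,800,3),np.uint8); o[:,:531]=a; o[:480,535:795]=b; cv2.imwrite('pics/c7.png',o)
```

```text
[0.4697 0.0732 0.0781] (array([0.0014, 0.0031, 0.0031]), array([-0.0119, -0.2272,  0.0001])) 0.04410933313174117
(array([ 0.4639,  0.0054, -0.1165]), np.float64(221.45098039215685), np.float64(436.99215686274505))
```

View pics/c7.png

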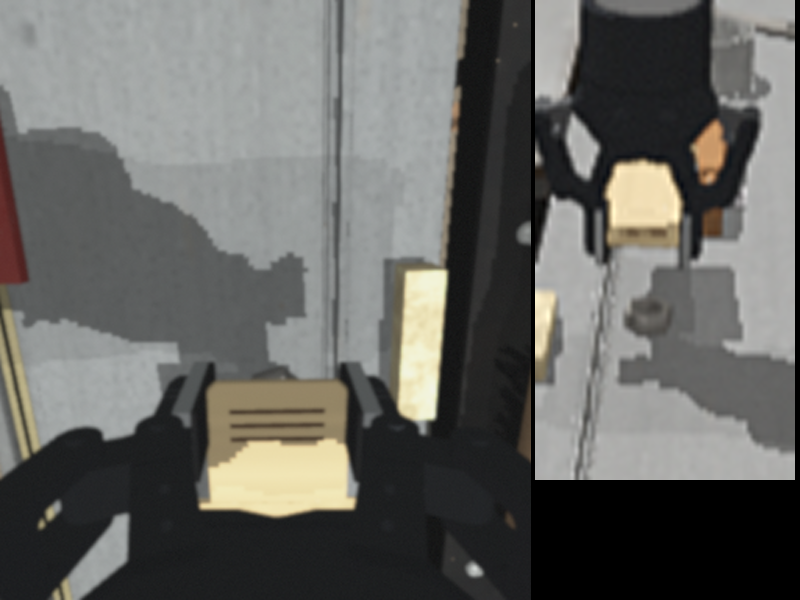

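Call:
{"op": "carry_out", "data": {
  "moves": [-1,0,0.014,0,0,-0.2,0,-1,0,0.014,0.008,0,0,0,-1,0,0.012,0.012,0,0,0,-1,0,0,0.01,0,0,0,-1,0,0,0.003,0,0,0]
}}

```text
clock: 11.95
tcp_pos: [0.4684, 0.0309, 0.0428]
orientation: [-0.0, 1.0, -0.013, -0.0]
wrist_force: [0.4, 0.4, -0.7]
finger_gap: 0.0435
```

Run:
```python
from h import *
np.set_printoptions(precision=4,suppress=True)
print(tcp()[:3,3],delta([.4698,.0304,.034],-.025),env.get_state()['wrist_force'],env.get_state()['ft_torque'])
```

```text
[0.4684 0.0309 0.0428] (array([0.0014, 0.0005, 0.0088]), array([-0.0206,  0.0061, -0.0918])) [ 0.4092  0.4371 -0.7004] [ 0.0868  0.0058 -0.0353]
```

Now probe downward in small steps to feel the ledges.

Call:
{"op": "carry_out", "data": {
  "moves": [-1,0.001,0,0.002,0,0,0,-1,0,0,0.001,0,0,0,-1,0,0,0.001,0,0,0,-1,0,0,0.001,0,0,0,-1,0,0,0.001,0,0,0]
}}

```text
clock: 12.58
tcp_pos: [0.4698, 0.0319, 0.0366]
orientation: [-0.0, 1.0, -0.012, 0.0]
wrist_force: [1.1, 0.5, -0.9]
finger_gap: 0.0437
```

Run:
```python
from h import *
s=env.get_state();print(s['tcp_pos'],s['wrist_force'],s['ft_torque'])
```

```text
[0.46979741 0.03191253 0.03660876] [ 1.06505876  0.47864508 -0.87555412] [ 0.04281806  0.0140308  -0.00091452]
```

Call:
{"op": "carry_out", "data": {
  "moves": [-1,0,0.001,0.001,0,0,0,-1,0,0,0.0007,0,0,0,-1,0,0,0.0005,0,0,0,-1,0,0,0.0005,0,0,0,-1,0,0,0,0,0,0]
}}

```text
clock: 13.2
tcp_pos: [0.4698, 0.0308, 0.0338]
orientation: [-0.0, 1.0, -0.012, 0.0]
wrist_force: [-0.0, 1.0, -1.8]
finger_gap: 0.0435
```

Run:
```python
from h import *
s=env.get_state();print(s['tcp_pos'],s['wrist_force'],s['ft_torque'])
```

```text
[0.46984066 0.03079209 0.03380947] [-0.0059749   0.99796753 -1.78988399] [ 0.02303953  0.05123631 -0.00725725]
```

Call:
{"op": "carry_out", "data": {
  "moves": [-1,0,0,0.0005,0,0,0,-1,0,0,0.0005,0,0,0,-1,0,0,0.0005,0,0,0,-1,0,0,0,0,0,0,-1,0,0,0,0,0,0]
}}

```text
clock: 13.82
tcp_pos: [0.4699, 0.0308, 0.0323]
orientation: [-0.0, 1.0, -0.012, 0.0]
wrist_force: [-0.2, 0.1, -0.5]
finger_gap: 0.0432
```

Run:
```python
from h import *
s=env.get_state();print(s['tcp_pos'],s['wrist_force'],s['ft_torque'])
```

```text
[0.4699179  0.0307872  0.03232963] [-0.18340315  0.11876605 -0.51115626] [ 0.02423548 -0.03242674 -0.02198447]
```

Call:
{"op": "carry_out", "data": {
  "moves": [-1,0,0,0.0005,0,0,0,-1,0,0,0.0005,0,0,0,-1,0,0,0,0,0,0,-1,0,0,0,0,0,0,-1,0,0,0,0,0,0]
}}

```text
clock: 14.45
tcp_pos: [0.4699, 0.0308, 0.0313]
orientation: [-0.0, 1.0, -0.012, 0.0]
wrist_force: [-0.2, 0.3, -0.3]
finger_gap: 0.0434
```

Run:
```python
from h import *
s=env.get_state();print(s['tcp_pos'],s['wrist_force'],s['ft_torque'])
```

```text
[0.46992298 0.03080888 0.03134118] [-0.17743428  0.31463845 -0.34950687] [ 0.03327724  0.06559822 -0.06149945]
```

Call:
{"op": "carry_out", "data": {
  "moves": [-1,0,0,0.0006,0,0,0,-1,0,0,0.0006,0,0,0,-1,0,0,0.0006,0,0,0,-1,0,0,0,0,0,0,-1,0,0,0,0,0,0]
}}

```text
clock: 15.08
tcp_pos: [0.47, 0.0308, 0.0296]
orientation: [-0.0, 1.0, -0.012, 0.0]
wrist_force: [-0.1, 0.3, 0.5]
finger_gap: 0.0435
```

Run:
```python
from h import *
s=env.get_state();print(s['tcp_pos'],s['wrist_force'],s['ft_torque'])
T2,i2=snap('side','s8'); T2,i2=snap('scene','sc8')
```

```text
[0.46998284 0.03078926 0.02955661] [-0.05152001  0.2991177   0.54421749] [-0.04021283  0.06502776 -0.05813498]
```

Call:
{"op": "carry_out", "data": {
  "moves": [-1,0,0,0.0006,0,0,0,-1,0,0,0.0006,0,0,0,-1,0,0,0,0,0,0,-1,0,0,0,0,0,0,-1,0,0,0,0,0,0]
}}

```text
clock: 15.8
tcp_pos: [0.47, 0.0308, 0.0284]
orientation: [-0.0, 1.0, -0.012, 0.001]
wrist_force: [-0.5, 0.3, 1.4]
finger_gap: 0.0435
```

Run:
```python
from h import *
s=env.get_state();print(s['tcp_pos'],s['wrist_force'],s['ft_torque'])
```

```text
[0.47002409 0.03075391 0.02836391] [-0.4645609   0.30628369  1.41722591] [-0.04880161  0.04949544 -0.02125176]
```

Call:
{"op": "carry_out", "data": {
  "moves": [-1,0,0,-0.003,0,0,0,-1,0,0.005,-0.0005,0,0,0,-1,0,0.008,0,0,0,0,-1,0,0.008,0,0,0,0,-1,0,0.008,0,0,0,0]
}}

```text
clock: 16.42
tcp_pos: [0.4695, 0.0001, 0.0321]
orientation: [-0.0, 1.0, -0.012, 0.001]
wrist_force: [0.1, -0.4, -0.6]
finger_gap: 0.0433
```

Run:
```python
from h import *
s=env.get_state();print(s['tcp_pos'],s['wrist_force'],s['ft_torque'])
T2,i2=snap('side','s9')
p=lambda y,x=0,z=.0: w2px('side',[.4668+x,y,z])[0].round(1)
print(p(-.089,0,.04),p(s['tcp_pos'][1]+.0126,0,.042))
```

```text
[4.69500971e-01 1.40538266e-04 3.20507333e-02] [ 0.11557597 -0.42412109 -0.60270529] [ 0.0316951  -0.02002144 -0.01330788]
[255.4 191.2] [253.6 208.1]
```

Call:
{"op": "carry_out", "data": {
  "moves": [-1,0,0.007,0,0,0,0,-1,0,0.007,0,0,0,0,-1,0,0.007,0,0,0,0,-1,0,0.006,0,0,0,0,-1,0,0.005,0,0,0,0]
}}

```text
clock: 17.1
tcp_pos: [0.4689, -0.035, 0.0322]
orientation: [-0.0, 1.0, -0.013, 0.001]
wrist_force: [0.1, 0.9, -0.1]
finger_gap: 0.0435
```

Run:
```python
from h import *
s=env.get_state();print(s['tcp_pos'],s['wrist_force'],s['ft_torque'])
T,im=snap('wrist','w10'); T2,i2=snap('side','s10')
a=cv2.resize(im[0:384,80:420],(531,600),interpolation=cv2.INTER_CUBIC); b=cv2.resize(i2[145:265,225:290],None,fx=4,fy=4,interpolation=cv2.INTER_CUBIC)
o=np.zeros((600,800,3),np.uint8); o[:,:531]=a; o[:480,535:795]=b; cv2.imwrite('pics/c10.png',o)
```

```text
[ 0.468886   -0.03496126  0.03218106] [ 0.12388827  0.90861138 -0.07918412] [ 0.15152909 -0.00776377 -0.00414857]
```

Call:
{"op": "carry_out", "data": {
  "moves": [-1,0,0.004,0,0,0,0,-1,0,0.004,0,0,0,0,-1,0,0.004,0,0,0,0,-1,0,0.003,0,0,0,0,-1,0,0.002,0,0,0,0]
}}

```text
clock: 17.82
tcp_pos: [0.4681, -0.0513, 0.0322]
orientation: [-0.002, 1.0, -0.012, 0.001]
wrist_force: [1.1, 6.8, 2.3]
finger_gap: 0.0433
```

Run:
```python
from h import *
s=env.get_state();print(s['tcp_pos'],s['wrist_force'],s['ft_torque'])
```

```text
[ 0.46807272 -0.05127188  0.03216633] [1.07630671 6.83111487 2.33446992] [ 1.22970913 -0.19753438 -0.27415811]
```

Call:
{"op": "carry_out", "data": {
  "moves": [-1,0,0.002,0,0,0,0,-1,0,0.002,0,0,0,0,-1,0,0.002,0,0,0,0,-1,0,0.002,0,0,0,0,-1,0,0.002,0,0,0,0]
}}

```text
clock: 18.45
tcp_pos: [0.4682, -0.0523, 0.0323]
orientation: [-0.013, 1.0, -0.011, 0.002]
wrist_force: [0.7, 9.7, 3.2]
finger_gap: 0.0435
```

Run:
```python
from h import *
s=env.get_state();print(s['tcp_pos'],s['wrist_force'],s['ft_torque'],tcp()[:3,:3])
```

```text
[ 0.46824266 -0.05229458  0.03226563] [0.7241213  9.65548201 3.19440708] [ 1.82590669 -0.06853508 -0.50160047] [[ 0.99974832 -0.02186124  0.00503845]
 [-0.02198431 -0.99942473  0.02582424]
 [ 0.004471   -0.02592851 -0.9996538 ]]
```

Call:
{"op": "carry_out", "data": {
  "moves": [-1,0,0.003,0,-1,0,0,-1,0,0.003,0,-1,0,0,-1,0,0.003,0,-0.6,0,0,-1,0,0.003,0,-0.5,0,0,-1,0,0.003,0,-0.5,0,0]
}}

```text
clock: 19.08
tcp_pos: [0.4682, -0.0529, 0.0323]
orientation: [0.002, 1.0, -0.009, 0.004]
wrist_force: [1.8, 13.3, 4.0]
finger_gap: 0.0435
```

Run:
```python
from h import *
s=env.get_state();print(s['tcp_pos'],s['wrist_force'],s['ft_torque'])
```

```text
[ 0.46824789 -0.05289019  0.03227288] [ 1.80812241 13.34311284  3.99771401] [ 2.66867055 -0.14293527 -0.71216153]
```

Call:
{"op": "carry_out", "data": {
  "moves": [-1,0,0.005,0,-0.5,0,0,-1,0,0.005,0,-0.5,0,0,-1,0,0.006,0,-0.5,0,0,-1,0,0.006,0,-0.5,0,0,-1,0,0.006,0,-0.5,0,0]
}}

```text
clock: 19.7
tcp_pos: [0.4682, -0.0535, 0.0323]
orientation: [-0.008, 1.0, -0.005, 0.008]
wrist_force: [3.8, 25.3, 8.2]
finger_gap: 0.0435
```

Run:
```python
from h import *
s=env.get_state();print(s['tcp_pos'],s['wrist_force'],s['ft_torque'])
```

```text
[ 0.46823444 -0.05349299  0.03226848] [ 3.81357897 25.338238    8.1722691 ] [ 4.81435985 -0.23559385 -1.1688806 ]
```

Call:
{"op": "carry_out", "data": {
  "moves": [0.4,0,-0.0005,0,0,0,0,0.4,0,0,0,0,0,0,0.4,0,0,0,0,0,0,0.4,0,0,-0.01,0,0,0,0.4,0,0,-0.03,0,0,0]
}}

```text
clock: 20.32
tcp_pos: [0.4659, -0.0543, 0.0716]
orientation: [-0.007, 1.0, -0.005, 0.005]
wrist_force: [0.4, 0.3, 0.3]
finger_gap: 0.0595
```

Call:
{"op": "carry_out", "data": {
  "moves": [0.4,0,0,-0.05,0,0,0,0.4,0,-0.02,-0.05,0,0,0,0.4,0.0,-0.04,-0.03,0,0,0,0.4,0,-0.04,0,0,0,0,0.4,0,-0.03,0,0,0,0]
}}

```text
clock: 20.95
tcp_pos: [0.4683, 0.0731, 0.2142]
orientation: [-0.006, 1.0, -0.009, 0.01]
wrist_force: [-0.1, 0.9, 0.3]
finger_gap: 0.0601
```

Run:
```python
from h import *
np.set_printoptions(precision=4,suppress=True)
s=env.get_state();print(s['tcp_pos'],s['wrist_force'],s['finger_gap'])
T,im=snap('wrist','w11'); T2,i2=snap('side','s11'); snap('scene','sc11')
print(fitlid(im,'wrist',T,[.466,-.112,-.025],z=.043)); print(fitlid(i2,'side',None,[.466,-.112,-.025],z=.043))
u=w2px('wrist',[[.466,-.11,.043]],T)[0]; print(u); x,y=[int(max(0,v)) for v in (u[0]-80,u[1]-110)]; print(x,y)
a=im[y:y+180,x:x+160]; a=cv2.resize(a,None,fx=3,fy=3,interpolation=cv2.INTER_CUBIC); b=cv2.resize(i2[150:230,225:290],None,fx=4.5,fy=4.5,interpolation=cv2.INTER_CUBIC)
o=np.zeros((600,800,3),np.uint8); o[:a.shape[0],:a.shape[1]]=a; o[:b.shape[0],500:500+b.shape[1]]=b; cv2.imwrite('pics/c11.png',o)
```

```text
[0.4683 0.0731 0.2142] [-0.0639  0.9177  0.3369] 0.06007013113154525
(array([ 0.4668, -0.0897, -0.0127]), np.float64(1898.7176470588236), np.float64(3139.9764705882353))
(array([ 0.4671, -0.1082, -0.025 ]), np.float64(266.7450980392157), np.float64(736.0156862745097))
[256.1205 317.9488]
176 207
```

View pics/c11.png

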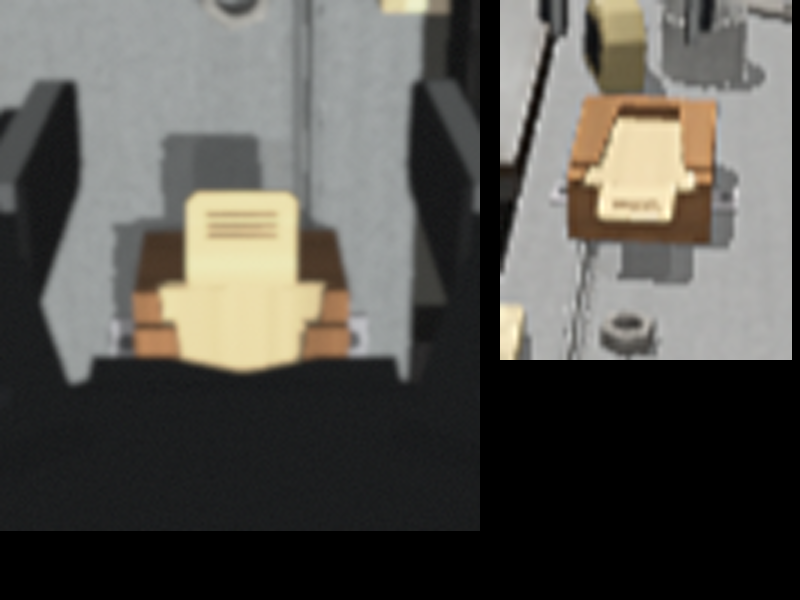

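Run:
```python
from h import *
np.set_printoptions(precision=4,suppress=True)
T=np.load('pics/w11.npy'); im=cv2.imread('pics/w11.png').astype(int)
f=lambda a:np.array(a)/3+[176,207]
print('shoulder',px2w('wrist',f([[165,285],[322,284]]),.043,T)[:,:2].ravel(),'tail',px2w('wrist',f([[242,191]]),.043,T)[:,:2])
for z in(.04,.045): print(z,'front corners',px2w('wrist',f([[136,291],[347,291]]),z,T)[:,:2].ravel(),'lip start',px2w('wrist',f([[150,325],[330,325]]),.049,T)[:,:2].ravel())
print('front base',px2w('wrist',f([[146,232],[337,232]]),0,T)[:,:2].ravel())
for c in (223,287): print(c,[tuple(im[r,c]) for r in range(296,320)])
```

```text
shoulder [ 0.4346 -0.0847  0.5012 -0.0865] tail [[ 0.4681 -0.0408]]
0.04 front corners [ 0.4218 -0.0895  0.5123 -0.0927] lip start [ 0.4281 -0.0996  0.504  -0.1024]
0.045 front corners [ 0.4225 -0.0857  0.5116 -0.0888] lip start [ 0.4281 -0.0996  0.504  -0.1024]
front base [ 0.4225 -0.0877  0.5131 -0.0907]
223 [(np.int64(48), np.int64(61), np.int64(78)), (np.int64(45), np.int64(59), np.int64(77)), (np.int64(44), np.int64(57), np.int64(75)), (np.int64(40), np.int64(55), np.int64(72)), (np.int64(40), np.int64(54), np.int64(71)), (np.int64(41), np.int64(55), np.int64(72)), (np.int64(41), np.int64(56), np.int64(75)), (np.int64(47), np.int64(65), np.int64(87)), (np.int64(59), np.int64(85), np.int64(115)), (np.int64(75), np.int64(108), np.int64(148)), (np.int64(84), np.int64(122), np.int64(167)), (np.int64(87), np.int64(126), np.int64(173)), (np.int64(87), np.int64(127), np.int64(174)), (np.int64(87), np.int64(127), np.int64(173)), (np.int64(88), np.int64(127), np.int64(174)), (np.int64(88), np.int64(127), np.int64(174)), (np.int64(87), np.int64(125), np.int64(173)), (np.int64(83), np.int6
[... 689 characters left out ...]
int64(139)), (np.int64(81), np.int64(117), np.int64(161)), (np.int64(85), np.int64(121), np.int64(167)), (np.int64(84), np.int64(121), np.int64(167)), (np.int64(85), np.int64(122), np.int64(167)), (np.int64(84), np.int64(121), np.int64(167)), (np.int64(84), np.int64(121), np.int64(167)), (np.int64(84), np.int64(121), np.int64(167)), (np.int64(83), np.int64(119), np.int64(164)), (np.int64(76), np.int64(110), np.int64(150)), (np.int64(63), np.int64(91), np.int64(125)), (np.int64(59), np.int64(84), np.int64(115)), (np.int64(70), np.int64(100), np.int64(137)), (np.int64(81), np.int64(117), np.int64(160)), (np.int64(87), np.int64(125), np.int64(171)), (np.int64(88), np.int64(126), np.int64(173))]
```

Run:
```python
from h import *
np.set_printoptions(precision=4,suppress=True)
print(delta([.4685,-.010,.043],-.027))
```

```text
(array([-0.0016,  0.085 ,  0.1695]), array([-0.715 , -1.0796,  0.6803]))
```

Call:
{"op": "carry_out", "data": {
  "moves": [-1,0,0.02,0.03,0,0,0,-1,0,0.02,0.03,0,0,0,-1,0,0.02,0.03,0,0,0,-1,0,0.015,0.03,0,0,0,-1,0,0,0.01,0,0,0]
}}

```text
clock: 21.72
tcp_pos: [0.4707, -0.0075, 0.0816]
orientation: [-0.005, 1.0, -0.01, 0.011]
wrist_force: [-0.5, 0.9, -0.1]
finger_gap: -0.0001
```

Run:
```python
from h import *
np.set_printoptions(precision=4,suppress=True)
print(delta([.4685,-.010,.043],-.027),env.get_state()['finger_gap'],tcp()[:3,3])
```

```text
(array([-0.003 ,  0.0029,  0.0385]), array([-0.5521, -1.3069,  0.4348])) -9.059177815413431e-05 [ 0.4707 -0.0075  0.0816]
```

Call:
{"op": "carry_out", "data": {
  "moves": [-1,-0.002,0,0.012,-0.5,-1.3,0.4,-1,0,0,0.014,0,0,0,-1,0,0,0.009,0,0,0,-1,0,0,0.002,0,0,0,-1,0,0,0,0,0,0]
}}

```text
clock: 22.35
tcp_pos: [0.47, -0.0069, 0.0437]
orientation: [-0.0, 1.0, -0.013, 0.0]
wrist_force: [0.9, 0.5, -0.1]
finger_gap: -0.0001
```

Run:
```python
from h import *
np.set_printoptions(precision=4,suppress=True)
print(delta([.4685,-.026,.043],-.027),env.get_state()['wrist_force'],tcp()[:3,3])
```

```text
(array([-0.001 ,  0.0191,  0.0007]), array([-0.0036, -0.0162,  0.0561])) [ 0.9091  0.4552 -0.1112] [ 0.47   -0.0069  0.0437]
```

Call:
{"op": "carry_out", "data": {
  "moves": [-1,-0.001,0.006,0,0,0,0,-1,0,0.006,0,0,0,0,-1,0,0.004,0,0,0,0,-1,0,0.003,0,0,0,0,-1,0,0.002,0,0,0,0]
}}

```text
clock: 22.98
tcp_pos: [0.4694, -0.0297, 0.0451]
orientation: [0.0, 1.0, -0.013, 0.001]
wrist_force: [0.8, -0.1, 1.4]
finger_gap: 0.0005
```

Call:
{"op": "carry_out", "data": {
  "moves": [-1,0,0.002,0,0,0,0,-1,0,0.002,0,0,0,0,-1,0,0.002,0,0,0,0,-1,0,0.003,0,0,0,0,-1,0,0.003,0,0,0,0]
}}

```text
clock: 23.6
tcp_pos: [0.4693, -0.0336, 0.0451]
orientation: [-0.01, 1.0, -0.01, 0.003]
wrist_force: [0.8, 13.1, 3.4]
finger_gap: -0.0002
```

Call:
{"op": "carry_out", "data": {
  "moves": [-1,0,0.004,0,-1,0,0,-1,0,0.005,0,-1,0,0,-1,0,0.006,0,-0.6,0,0,-1,0,0.007,0,-0.6,0,0,-1,0,0.007,0,-0.6,0,0]
}}

```text
clock: 24.22
tcp_pos: [0.469, -0.0342, 0.045]
orientation: [-0.009, 1.0, 0.0, 0.006]
wrist_force: [2.0, 26.9, 5.7]
finger_gap: -0.0003
```

Run:
```python
from h import *
s=env.get_state();print(s['tcp_pos'],s['wrist_force'],tcp()[:3,2])
```

```text
[ 0.46902087 -0.0341946   0.04498501] [ 2.02401439 26.93857022  5.6715621 ] [ 0.01141032  0.01898112 -0.99975473]
```

Call:
{"op": "carry_out", "data": {
  "moves": [-1,0,-0.01,0,0,0,0,-1,0,-0.02,-0.03,0,0,0,-1,0,-0.03,-0.05,0,0,0,-1,0,-0.03,-0.05,0,0,0,-1,0,-0.03,-0.04,0,0,0]
}}

```text
clock: 24.85
tcp_pos: [0.4643, 0.0852, 0.2185]
orientation: [-0.009, 1.0, -0.001, 0.001]
wrist_force: [0.5, 0.3, -0.5]
finger_gap: -0.0001
```

Run:
```python
from h import *
np.set_printoptions(precision=4,suppress=True)
T,im=snap('wrist','w12'); T2,i2=snap('side','s12'); print(T[:3,3])
print(fitlid(i2,'side',None,[.466,-.112,-.025],z=.043))
# grey profiles across tail (lid centre column) and front base / top edge (right and left of the tongue), world y per row
hs=cv2.cvtColor(im,cv2.COLOR_BGR2HSV)
def prof(x,z,y0,y1,n=61):
    P=np.c_[np.full(n,x),np.linspace(y0,y1,n),np.full(n,z)]; uv=w2px('wrist',P,T).astype(np.float32)
    v=cv2.remap(im,uv[None,:,0],uv[None,:,1],cv2.INTER_LINEAR)[0].astype(float).sum(1)
    return P[:,1],v
for nm,x,z,a,b in(('tail',.460,.043,-.06,-.025),('tail',.474,.043,-.06,-.025),('base',.437,0,-.11,-.07),('base',.499,0,-.11,-.07),('shoulder',.4395,.043,-.10,-.075),('shoulder',.4945,.043,-.10,-.075),('top49? post',.428,.045,-.11,-.075),('post',.508,.045,-.11,-.075)):
    y,v=prof(x,z,a,b); g=np.gradient(v); k=np.argsort(-abs(g))[:1]; print(nm,x,y[k],g[k], (y*g**2).sum()/(g**2).sum())
old=np.load('pics/w11.npy');
```

```text
[0.4643 0.0852 0.2185]
(array([ 0.4684, -0.1136,  0.0352]), np.float64(249.58039215686276), np.float64(734.0039215686273))
tail 0.46 [-0.0297] [8.] -0.031211279461279464
tail 0.474 [-0.0297] [-3.] -0.040183204467353954
base 0.437 [-0.0947] [3.5] -0.09203588290840417
base 0.499 [-0.09] [3.] -0.08929682997118157
shoulder 0.4395 [-0.0958] [2.] -0.089515065913371
shoulder 0.4945 [-0.0988] [-2.] -0.08939318783068785
top49? post 0.428 [-0.0954] [-4.] -0.0915096590909091
post 0.508 [-0.0907] [4.5] -0.09030983231707317
```

Call:
{"op": "carry_out", "data": {
  "moves": [1,0.001,0.017,-0.006,-1,0,0,1,0,0.017,-0.006,0,0,0,1,0,0.017,-0.006,0,0,0,1,0,0.014,-0.006,0,0,0,1,0,0,0,0,0,0]
}}

```text
clock: 25.58
tcp_pos: [0.4655, 0.0143, 0.2424]
orientation: [0.002, 1.0, -0.001, 0.002]
wrist_force: [-0.9, 0.4, 0.2]
finger_gap: 0.0854
```

```bash
cat > m.py <<'E'
from h import *
np.set_printoptions(precision=4,suppress=True)
def measure(T,im):
    def prof(x,z,a,b,n=81):
        P=np.c_[np.full(n,x),np.linspace(a,b,n),np.full(n,z)]; uv=w2px('wrist',P,T).astype(np.float32)
        v=cv2.remap(im,uv[:,0][None],uv[:,1][None],cv2.INTER_LINEAR)[0].astype(float).sum(1)
        g=np.gradient(cv2.GaussianBlur(v[:,None],(1,9),2)[:,0]); k=abs(g).argmax(); return P[k,1],g[k]
    for nm,z,a,b,xs in(('tail',.043,-.06,-.03,(.455,.46,.476,.48)),('base',0,-.102,-.075,(.430,.437,.499,.505)),('shoulder',.043,-.097,-.077,(.4395,.442,.492,.4945)),('post45',.045,-.10,-.075,(.426,.429,.506,.509))):
        print(nm,*[np.array(prof(x,z,a,b)) for x in xs])
E
python3 - <<'E'
from m import *
measure(np.load('pics/w11.npy'),cv2.imread('pics/w11.png'))
T,im=snap('wrist','w13'); print(T[:3,3]); measure(T,im)
E
```

```text
tail [ -0.0397 -34.9248] [ -0.0401 -34.8691] [ -0.0409 -28.0369] [ -0.0412 -22.2507]
base [-0.079   9.0549] [-0.0861  6.0511] [-0.0811  4.8345] [-0.0858 14.0696]
shoulder [ -0.0825 -19.0785] [ -0.083  -14.3432] [ -0.0845 -22.1001] [ -0.0845 -23.9975]
post45 [ -0.0859 -14.5339] [ -0.0859 -14.0398] [ -0.0878 -15.2283] [ -0.0878 -14.1512]
[0.4655 0.0143 0.2424]
tail [ -0.0424 -32.994 ] [ -0.0427 -34.4958] [ -0.0431 -25.7006] [ -0.0435 -22.222 ]
base [-0.0817 11.3481] [-0.0878  6.9479] [-0.0895  5.8467] [-0.0868 13.2787]
shoulder [ -0.0862 -24.263 ] [ -0.0865 -19.0971] [ -0.0867 -21.0019] [ -0.0867 -22.8743]
post45 [ -0.0866 -14.0941] [ -0.0866 -14.3126] [ -0.0887 -14.2163] [ -0.0887 -13.8486]
```

Run:
```python
from workcell import env
s=env.get_state(); print(s['clock'],s['wrist_force'],s['tcp_pos'],s['finger_gap']); print(env.hand_in())
```

```text
25.625 [-0.30333738 -0.3245943  -0.24073023] [0.46523889 0.01482527 0.24208828] 0.08529649221717191
the job is handed in; nothing more can be done
None
```

The lid is in the case's grooves and pressed tight, the gripper has let go, and I handed the job in at 25.6 s. No verdict was reported.

**What I did:**
- I dragged the lid with the shut gripper, pressing at about 4–8 N, until the tongue overhung the table's left end by about 43 mm.
- I gripped the tongue by its two side edges with the tool pointing down, then lifted it and slid it narrow end first into the grooves.
- I pushed to about 25 N while holding it, released it, then pushed the tongue's end with the shut fingers to about 27 N and backed off.

**What the last checks showed:**
- **First push:** the wrist picture put the lid about 3 mm short of home, with other estimates up to 3.5 mm. The limit is 4 mm, which is why I pushed a second time.
- **After the second push:** the lid had moved about 2.5 mm farther in and then held. It now measures 0 to 1 mm short of the wedging point, or up to about 4 mm if I misjudged the height of the mouth posts.
- **Direction and sideways position:** in the wrist picture taken after the first push, the lid lay centred and in line with the case. I did not check either closely after the second push. A rough side-camera fit then gave a yaw about 0.06 rad from the first, but I give it little weight because that fit was poor.
- **Other things on the table:** I felt no contact with any of them and the last picture showed none visibly moved, but I did not measure their positions at the end.
- **Gripper:** it was open and well clear, with the wrist force near zero.

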